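Load a board carrier into the test fixture and latch it

ROBOT

A 6-joint arm with a two-finger parallel gripper is mounted at the origin on the work surface. World frame = base frame: x ahead of the robot, y to its left, z up, the work surface at z = 0. Lengths are in m, angles in rad, forces in N, time in s.
With the tool pointing down it reaches from about 0.375 to 0.9 m from the base axis. Payload 3.1 kg.
Tool frame: the origin (TCP) lies between the finger pads; the fingertips stand 11 mm ahead of it and the grasp point (between the pads) lies 8 mm behind it; z points along the fingers, y is the line along which they close (so a half turn about z gives the same grasp; the last joint's range is limited). The gripper opens to 85 mm and grips with 20 to 120 N. Pads are 22 mm wide; open, the fingers measure 114 mm over their backs; the gripper's body (76 mm by 85 mm) begins 54 mm behind the grasp point. The pads swing forward as they close: fully open they stand 13 mm farther back than shut.
Start: joints at [1.081, 0.527, 1.433, -0, 1.181, -0.178], TCP at [0.192, 0.595, 0.242] pointing down, gripper open.
Joint ranges: [-3.08, 3.08], [-0.75, 2.2], [0.22, 2.44], [-1.43, 4.57], [0, 2.65], [-2.85, 2.85]. Speed limits (rad/s): [2.79, 2.79, 3.14, 3.14, 3.14, 3.14].

INTERFACE

Orientations are given as a unit quaternion [x, y, z, w].
In Python, from workcell import env gives the robot as it stands. The module is installed in compiled form; this text tells all that it offers.
- The arm moves only by the tool carry_out, never from a script. Its argument "commands" is a list of rows, each an object of numbers: "x", "y", "z": the shift along the world's x, y, z in m; "wx", "wy", "wz": the turn, a rotation vector about the world's x, y, z in degrees. In form: [{"x": .., "y": .., "z": .., "wx": .., "wy": .., "wz": ..}, ...]. A call has 1 to 20 rows; each row shifts and turns the commanded pose from where the row before left it; what a row does not reach is not made up. A row lasts 1/10 s, in which the tool goes at most 50 mm and 8.59 degrees, less where a joint would pass 70% of its speed; a pose out of reach is approached as far as the arm can. A call with a gripper value outside its range is refused whole. "claw" is the closure, from 0 (fully open) to 1 (shut), set as the call begins (left out, the last holds). The fingers move at their own pace and stop on an object; "squeeze" is the grip in N (left out, the last holds). Time passes only in rows, so rows that do not move let the fingers close. It gives the time, the measured TCP pose, the force, the opening and the grip force at its end, in the units of the state.
- env.sense(): the state, without advancing time (a new reading comes with each control period).
- env.read_camera(name): name is "side" or "top"; returns (picture, depth): 420x560x3 uint8, red, green, blue; 420x560 float32, m along the optical axis (not along the pixel's ray), 0 where there is no reading.
- env.get_calibration(name): a dict with "fx", "fy", "cx", "cy" (pixels), "k1" (the pictures are not rectified: a ray, as slopes to the right and down, at radius r is drawn at 1 + k1 r^2 times it, then the intrinsics apply), "camera_from_world" (4x4, takes a point from world to camera coordinates). Camera axes: x right, y up, looking along -z (the intrinsics and any distortion apply to the point x, -y, -z); pixel columns grow to the right and rows downward; lengths in m; the calibration is good to about 2 mm. A picture is of the moment at which its call begins. get_calibration takes no time and is no camera call.
- env.job_done(): hands the job in; it is judged then, once.
The state is a dict: "clock": time; "joint_positions": joint angles; "dq": joint speeds; "tau": joint torques, N m; "ee_pos": TCP position; "eef_rot": TCP orientation; "force": force on the tool from outside, world axes, zero at the start; "wrist_torque": the same for the moment, N m; "opening": opening from 0.0 (shut) to 1.0 (fully open); "grasp_force": force on a finger pad.
Only numpy, scipy, OpenCV 4.12 (cv2) and the standard library are available. Lean on these libraries where they do the work, as an engineer would, in place of code of your own. Each camera call takes 0.05 s, during which the arm holds its last target. There are 200 camera calls.

TASK

Pick up the aluminium board carrier by its bridge handle and lower it onto the test fixture's round and diamond locating pins, large hole over the round pin, until it sits flush on the rest buttons; set it down under control, do not drop it. Then swing the latch bar fully in over the edge of the seated carrier to lock it, let go, and leave the other things on the bench where they are.

Things in the scene. Friction and masses are not known exactly. Their poses are not given: they have to be found in the camera images.
- carrier_grip (a point): Centre of the board carrier's bridge handle bar: bar 92 mm long (x), 12 mm wide (y), 12 mm high, its centre 44 mm and top 50 mm above the plate's underside, on two 10 mm round posts at x = -40 and +40 mm. Axes are the carrier's: z up out of the plate, x from the large hole to the small hole, handle along x.
- carrier: The loose board carrier, lying flat on the bench at the start: aluminium plate 160 x 90 x 8 mm (x, y, z) with a green circuit board on its middle (parts up to 17 mm above the plate's underside) and a bridge handle. Origin at the centre of the plate's underside, axes as for carrier_grip. Mass 0.34 to 0.53 kg.
- big_hole (a point): Centre of the carrier's large through hole, at the plate's underside: 15.6 mm diameter, at x = -60 mm, y = 0 of the carrier. It goes over the round pin.
- small_hole (a point): Centre of the carrier's small through hole, at the plate's underside: 11.6 mm diameter, at x = +60 mm, y = 0 of the carrier. It goes over the diamond pin.
- nest (a point): Centre of the carrier's seat on the fixed grey fixture, level with the tops of its four steel rest buttons (46 mm above the bench; the base is 40 mm high, 200 mm along x, and reaches from y = -60 to +95 mm). The seated carrier has the centre of its underside here and its axes along these: x from the round pin to the diamond pin, z up.
- round_pin (a point): Top of the fixture's round steel pin, 14 mm diameter, at x = -60 mm, y = 0 of nest. It stands 20 mm above the rest buttons: 12 mm straight, then an 8 mm cone down to 5 mm diameter.
- diamond_pin (a point): Top of the fixture's diamond steel pin, at x = +60 mm, y = 0 of nest: a rhombus 10 mm across y and 6.4 mm along x. It stands 16 mm above the rest buttons: 9 mm straight, then a 7 mm tapered tip.
- latch (a joint): Angle of the fixture's flat steel latch bar about its upright pivot, rad; grows clockwise seen from above. At 0 the bar points along nest's +x, clear of the carrier; at 1.57 along nest's -y, over the carrier's edge, fully in (stops at -0.6 and 1.6). Starts at -0.35 to 0.15, stays where left, needs about 1 N at the knob. Passes 3 mm above a seated carrier's plate.
- latch_pivot (a point): Pivot axis of the latch, at half the bar's height, at x = +50 mm, y = +75 mm of nest, 14 mm above the rest buttons. The bar is 6 mm thick, 16 mm wide and reaches 50 mm from the pivot; the pivot's head is 22 mm in diameter.
- latch_knob (a point): Middle of the upright round black knob on the latch bar, 40 mm from the pivot: 13 mm diameter, 30 mm tall, its middle 36 mm and its top 51 mm above the rest buttons, its foot 4 mm above the bar's top face. It can be pinched from above or pushed sideways.
- screwdriver: Bystander: screwdriver with a yellow handle, 160 mm, lying on the bench; origin near its middle.
- capacitor: Bystander: black capacitor can standing upright, 22 mm diameter, 32 mm tall; origin under its centre.
- spool: Bystander: grey solder spool, 58 mm diameter, 40 mm tall; origin under its centre.
- multimeter: Bystander: black multimeter lying flat, 165 x 85 x 42 mm; origin under its centre.
- heatsink: Bystander: finned aluminium heat sink, 40 x 45 x 25 mm; origin under its centre.
There are look-alikes about, which are no part of the job. What is shaped like the carrier but purple is not meant.

How it is judged:
On the way, in this order (a step that is already met when the one before it is completed fails the run):
1. the carrier is lifted clear of the bench (height (world z) of carrier above 0.03 m), for 0.1 s.
2. the carrier sits flush on the rest buttons with both pins in their holes, the latch still out (horizontal distance between big_hole and round_pin below 0.003 m and horizontal distance between small_hole and diamond_pin below 0.003 m and z of each of big_hole, small_hole in the frame of nest below 0.0025 m and angle between carrier_grip's own z axis and vertical below 0.035 rad and linear speed of carrier below 0.02 m/s and value of joint latch below 0.8 rad), for 0.2 s.
3. the latch is swung fully in over the seated carrier (horizontal distance between big_hole and round_pin below 0.003 m and horizontal distance between small_hole and diamond_pin below 0.003 m and z of each of big_hole, small_hole in the frame of nest below 0.0025 m and angle between carrier_grip's own z axis and vertical below 0.035 rad and value of joint latch above 1.4 rad), for 0.2 s.
At the end, for the whole second after the job is handed in: The carrier rests level (within 2 degrees) on the rest buttons, underside at both holes within 2.5 mm of the buttons' tops, the large hole within 3 mm of the round pin's axis and the small hole within 3 mm of the diamond pin's; the latch stands at more than 1.4 rad; everything is at rest (all of step 3 and linear speed of carrier below 0.02 m/s); the robot touches nothing.
It fails at once if the carrier is dropped onto the fixture (moving faster than 0.4 m/s within 30 mm of its seat) (distance between carrier and nest below 0.03 m and linear speed of carrier above 0.4 m/s).
It fails at once if the carrier is rammed onto the fixture with more than 80 N (contact force between carrier and fixture above 80 N).
It fails at once if another thing on the bench is moved by more than 30 mm (distance of any of screwdriver, capacitor, spool, multimeter, heatsink from where it was at the start of the episode above 0.03 m).
It also fails if it takes over 58 s, if anything falls off the work surface, if the arm or the gripper's body presses on something with over 40 N, if the wrist force passes 120 N, or if a joint passes its speed limit or range.

## Working session

There is one attempt and no reset: what is moved stays moved. The work goes in short steps, Python scripts to look and compute and a tool call to move; the robot and the scene stay as the last step left them, time stands still between calls to the robot, and variables do not carry over. Pictures are saved under pics/ and viewed, at most 10 in all, crops included, and the job is handed in when it is done.

Besides the shell and the picture viewer there is one more tool, called by a JSON object that holds its "name" and its "arguments", one argument or row to a line. carry_out: Moves the arm, as the interface text tells. Its arguments: {"type":"object","properties":{"commands":{"type":"array"},"claw":{"type":"number"},"squeeze":{"type":"number"}},"required":["commands"]}

```bash
mkdir -p pics; cat > h.py <<'E'
import numpy as np, cv2
from workcell import env
def ray(n,uv):
    c=env.get_calibration(n); d=np.array([(uv[0]-c["cx"])/c["fx"],(uv[1]-c["cy"])/c["fy"]])
    s=d.copy()
    for _ in range(20): s=d/(1+c["k1"]*(s@s))
    T=np.array(c["camera_from_world"]); R=T[:3,:3]
    return -R.T@T[:3,3], R.T@np.array([s[0],-s[1],-1])
def onz(n,uv,z):
    o,r=ray(n,uv); return o+r*(z-o[2])/r[2]
def dep(n,uv,d):
    o,r=ray(n,uv); return o+r*d
def cloud(n,D):
    c=env.get_calibration(n); h,w=D.shape; u,v=np.meshgrid(np.arange(w),np.arange(h))
    d=np.stack([(u-c["cx"])/c["fx"],(v-c["cy"])/c["fy"]],-1); s=d.copy()
    for _ in range(20): s=d/(1+c["k1"]*(s**2).sum(-1,keepdims=True))
    T=np.array(c["camera_from_world"]); R=T[:3,:3]
    r=np.stack([s[...,0],-s[...,1],-np.ones((h,w))],-1)
    return (r*D[...,None])@R-R.T@T[:3,3]
def shot(n,tag):
    im,D=env.read_camera(n); cv2.imwrite(f"pics/{tag}.png",im[...,::-1]); np.save(f"pics/{tag}.npy",D); return im,D
E
python3 - <<'E'
from h import *
print(env.sense())
for n in("top","side"):
    im,D=shot(n,n+"0"); c=env.get_calibration(n); print(n,{k:c[k] for k in("fx","fy","cx","cy","k1")}, ray(n,(280,210)))
E
```

```text
{'clock': 0.0, 'joint_positions': array([ 1.08052343e+00,  5.28475983e-01,  1.43395288e+00,  1.78439902e-06,
        1.18137809e+00, -1.78529412e-01]), 'dq': array([-0.00081302, -0.00146418,  0.00148589, -0.00182992,  0.00132924,
        0.00189557]), 'tau': array([ 6.82907539e-04, -4.42349267e+01, -1.78023988e+01, -2.86963732e-04,
        8.45865608e-03,  2.40721683e-06]), 'ee_pos': array([0.19134665, 0.59423899, 0.24131147]), 'eef_rot': array([ 1.55241573e-01,  9.87875917e-01, -1.04555122e-03, -3.64150005e-04]), 'force': array([ 0.45583243,  0.19369226, -0.12071212]), 'wrist_torque': array([ 0.01868781, -0.03597274,  0.00807815]), 'grasp_force': 0.0, 'opening': 0.9983203721842522}
top {'fx': 419.30817124304156, 'fy': 419.30817124304156, 'cx': 282.4052436795575, 'cy': 214.76841984420855, 'k1': -0.11720218369230315} (array([0.36237747, 0.00213337, 1.1302201 ]), array([ 0.14933812, -0.0108503 , -0.98880869]))
side {'fx': 513.2999387415663, 'fy': 513.2999387415663, 'cx': 276.7093960375602, 'cy': 211.96609633938075, 'k1': -0.1293798879724777} (array([-0.28005009,  0.81093775,  1.30945624]), array([ 0.4558935 , -0.50134875, -0.73543614]))
```

View pics/top0.png

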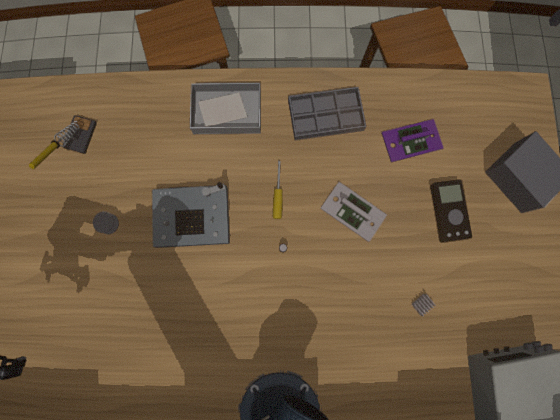

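View pics/side0.png

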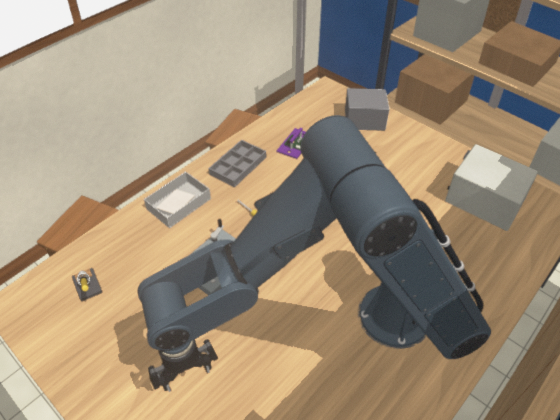

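The top view shows the carrier at about (354,212), with its big hole probably on the left end, and the fixture at (190,216) with the latch knob at (220,186). The purple look-alike is at (412,141). In the side view the arm hides the carrier and most of the fixture. I'll enlarge the carrier and fixture crops.

```bash
python3 - <<'E'
from h import *
im=cv2.imread("pics/top0.png"); D=np.load("pics/top0.npy")
a=cv2.resize(im[170:255,310:400],(400,378),interpolation=cv2.INTER_CUBIC)
b=cv2.resize(im[175:260,145:235],(400,378),interpolation=cv2.INTER_CUBIC)
cv2.imwrite("pics/crop1.png",np.hstack([a,b]))
P=cloud("top",D)
for n,(u,v) in dict(bench=(310,260),carr=(354,212),fix=(160,235),fixbase=(205,240)).items(): print(n,P[v,u].round(4))
z=P[...,2]
for n,(lo,hi,u0,u1,v0,v1) in dict(handle=(.044,.056,320,390,180,242),plate=(.005,.011,315,392,178,245),knob=(.09,.11,195,232,175,205),base=(.036,.0432,145,240,180,255)).items():
    m=np.zeros(z.shape,bool); m[v0:v1,u0:u1]=True; m&=(z>lo)&(z<hi)
    q=P[m]; r=cv2.minAreaRect((q[:,:2]*1000).astype(np.float32)); print(n,m.sum(),q.mean(0).round(4),np.median(q[:,2]).round(4),r)
E
```

```text
bench [ 0.3959 -0.0886  0.0024]
carr [ 0.5235 -0.2113  0.0088]
fix [0.4654 0.3065 0.0386]
fixbase [0.4506 0.1869 0.0409]
handle 164 [ 0.5267 -0.2097  0.0504] 0.0505 ((527.102783203125, -210.2849884033203), (90.1357421875, 12.602783203125), 53.45954513549805)
plate 1219 [ 0.5257 -0.211   0.0084] 0.0086 ((529.4234619140625, -209.7374267578125), (182.12693786621094, 205.75735473632812), 0.34036582708358765)
knob 22 [0.587  0.1435 0.0971] 0.0973 ((586.65966796875, 143.2084197998047), (10.720539093017578, 10.980802536010742), 89.09391784667969)
base 3507 [0.5136 0.2306 0.0404] 0.0405 ((516.8660888671875, 229.92210388183594), (156.0618133544922, 201.47430419921875), 2.601008892059326)
```

View pics/crop1.png

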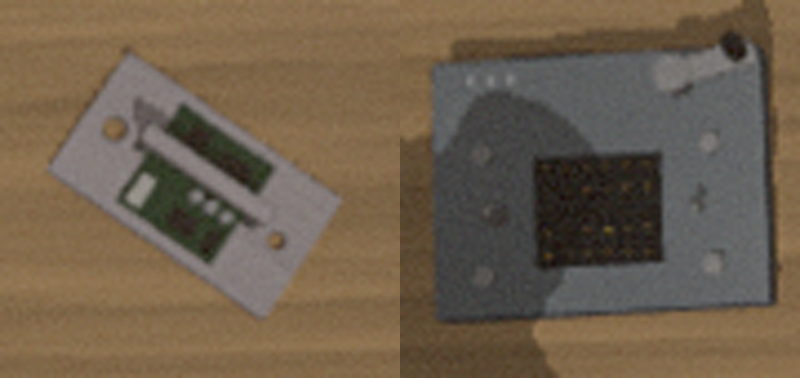

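Carrier: big hole at the upper left, px (336,199), small hole at (372,224). Fixture: round pin at (166,223) in shadow, diamond pin at (212,220). Latch pivot at the upper right, with the knob at about (220,186). I'll swing the arm aside to the right, turning the gripper on the way, so both cameras see everything.

{"name": "carry_out", "arguments": {
  "commands": [
    {"x": 0.036, "y": -0.022, "z": 0.01, "wz": -3.5},
    {"x": 0.036, "y": -0.022, "z": 0.01, "wz": -3.5},
    {"x": 0.036, "y": -0.022, "z": 0.01, "wz": -3.5},
    {"x": 0.036, "y": -0.022, "z": 0.01, "wz": -3.5},
    {"x": 0.036, "y": -0.022, "z": 0.01, "wz": -3.5},
    {"x": 0.036, "y": -0.022, "z": 0.01, "wz": -3.5},
    {"x": 0.036, "y": -0.022, "z": 0.01, "wz": -3.5},
    {"x": 0.02, "y": -0.039, "z": 0.01, "wz": -3.5},
    {"x": 0.02, "y": -0.039, "wz": -3.5},
    {"x": 0.02, "y": -0.039, "wz": -3.5},
    {"x": 0.02, "y": -0.039, "wz": -3.5},
    {"x": 0.02, "y": -0.039, "wz": -3.5},
    {"x": 0.02, "y": -0.039, "wz": -3.5},
    {"x": 0.02, "y": -0.039, "wz": -3.5},
    {"x": 0.02, "y": -0.039, "wz": -3.5},
    {"y": -0.045, "wz": -3.5},
    {"y": -0.045, "wz": -3.5},
    {"y": -0.045, "wz": -3.5},
    {"y": -0.045, "wz": -3.5},
    {"y": -0.045, "wz": -3.5}
  ],
  "claw": 0
}}

```text
invalid input
```

{"name": "carry_out", "arguments": {
  "commands": [
    {"y": -0.045, "wz": -3.5},
    {"x": -0.017, "y": -0.04, "wz": -3.5},
    {"x": -0.017, "y": -0.04, "wz": -3.5},
    {"x": -0.017, "y": -0.04, "wz": -3.5},
    {"x": -0.017, "y": -0.04, "wz": -3.5},
    {"x": -0.017, "y": -0.04, "wz": -3.5},
    {"x": -0.017, "y": -0.04, "wz": -3.5},
    {"x": -0.035, "y": -0.03, "wz": -3.5},
    {"x": -0.035, "y": -0.03, "wz": -3.5},
    {"x": -0.035, "y": -0.03, "wz": -3.5},
    {"x": -0.035, "y": -0.03, "wz": -3.5},
    {}
  ]
}}

```text
invalid input
```

```bash
python3 - <<'E'
from h import *
s=env.sense(); print(s["clock"],s["ee_pos"],s["joint_positions"])
ims=[]
for n in("top","side"):
    A=[];B=[]
    for i in range(3):
        im,D=env.read_camera(n); A.append(im.astype(float)); B.append(np.where(D>0,D,np.nan))
    im=np.mean(A,0).astype(np.uint8); D=np.nanmedian(B,0); cv2.imwrite(f"pics/{n}1.png",im[...,::-1]); np.save(f"pics/{n}1.npy",D)
    pr=[]
    c=env.get_calibration(n);T=np.array(c["camera_from_world"])
    for p in([.527,-.21,.02],[.52,.23,.05]):
        q=T[:3,:3]@p+T[:3,3]; sx,sy=q[0]/-q[2],-q[1]/-q[2]; k=1+c["k1"]*(sx*sx+sy*sy)
        u,v=int(c["fx"]*sx*k+c["cx"]),int(c["fy"]*sy*k+c["cy"]); pr.append((u,v))
        ims.append(cv2.resize(im[max(v-45,0):max(v-45,0)+90,u-55:u+55,::-1],(400,327),interpolation=cv2.INTER_CUBIC)[:295])
    print(n,pr)
cv2.imwrite("pics/crop2.png",np.vstack([np.hstack(ims[:2]),np.hstack(ims[2:])]))
E
```

```text
0.1 [0.19138965 0.59433309 0.24142934] [ 1.08053326e+00  5.28386569e-01  1.43375498e+00  3.02262506e-06
  1.18139759e+00 -1.78494587e-01]
top [(354, 210), (188, 213)]
side [(305, 187), (214, 255)]<stdin>:8: RuntimeWarning: All-NaN slice encountered
```

View pics/crop2.png

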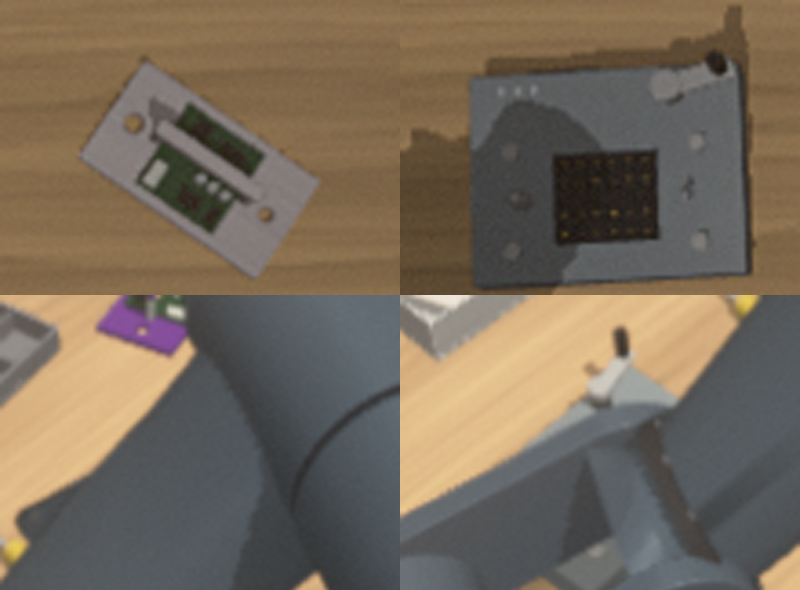

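The move was refused as invalid, so the arm still blocks the side view. Rows probably need all six keys, so I'll try that.

{"name": "carry_out", "arguments": {
  "commands": [
    {"x": 0.036, "y": -0.022, "z": 0.01, "wx": 0, "wy": 0, "wz": -3.5},
    {"x": 0.036, "y": -0.022, "z": 0.01, "wx": 0, "wy": 0, "wz": -3.5},
    {"x": 0.036, "y": -0.022, "z": 0.01, "wx": 0, "wy": 0, "wz": -3.5},
    {"x": 0.036, "y": -0.022, "z": 0.01, "wx": 0, "wy": 0, "wz": -3.5},
    {"x": 0.036, "y": -0.022, "z": 0.01, "wx": 0, "wy": 0, "wz": -3.5},
    {"x": 0.036, "y": -0.022, "z": 0.01, "wx": 0, "wy": 0, "wz": -3.5},
    {"x": 0.036, "y": -0.022, "z": 0.01, "wx": 0, "wy": 0, "wz": -3.5}
  ],
  "claw": 0,
  "squeeze": 60
}}

```text
clock: 1.1
ee_pos: [0.445, 0.4398, 0.3129]
eef_rot: [0.363, 0.932, 0.0, 0.0]
force: [1.3, 0.7, -0.1]
opening: 1.0
grasp_force: 0.0
```

{"name": "carry_out", "arguments": {
  "commands": [
    {"x": 0.02, "y": -0.039, "z": 0.01, "wx": 0, "wy": 0, "wz": -3.5},
    {"x": 0.02, "y": -0.039, "z": 0, "wx": 0, "wy": 0, "wz": -3.5},
    {"x": 0.02, "y": -0.039, "z": 0, "wx": 0, "wy": 0, "wz": -3.5},
    {"x": 0.02, "y": -0.039, "z": 0, "wx": 0, "wy": 0, "wz": -3.5},
    {"x": 0.02, "y": -0.039, "z": 0, "wx": 0, "wy": 0, "wz": -3.5},
    {"x": 0.02, "y": -0.039, "z": 0, "wx": 0, "wy": 0, "wz": -3.5},
    {"x": 0.02, "y": -0.039, "z": 0, "wx": 0, "wy": 0, "wz": -3.5},
    {"x": 0.02, "y": -0.039, "z": 0, "wx": 0, "wy": 0, "wz": -3.5},
    {"x": 0, "y": -0.045, "z": 0, "wx": 0, "wy": 0, "wz": -3.5},
    {"x": 0, "y": -0.045, "z": 0, "wx": 0, "wy": 0, "wz": -3.5},
    {"x": 0, "y": -0.045, "z": 0, "wx": 0, "wy": 0, "wz": -3.5},
    {"x": 0, "y": -0.045, "z": 0, "wx": 0, "wy": 0, "wz": -3.5},
    {"x": 0, "y": -0.045, "z": 0, "wx": 0, "wy": 0, "wz": -3.5},
    {"x": 0, "y": -0.045, "z": 0, "wx": 0, "wy": 0, "wz": -3.5}
  ]
}}

```text
clock: 2.5
ee_pos: [0.6034, -0.1429, 0.3224]
eef_rot: [0.716, 0.698, 0.0, 0.0]
force: [0.1, -0.2, 0.5]
opening: 0.998
grasp_force: 0.0
```

{"name": "carry_out", "arguments": {
  "commands": [
    {"x": -0.017, "y": -0.04, "z": 0, "wx": 0, "wy": 0, "wz": -3.5},
    {"x": -0.017, "y": -0.04, "z": 0, "wx": 0, "wy": 0, "wz": -3.5},
    {"x": -0.017, "y": -0.04, "z": 0, "wx": 0, "wy": 0, "wz": -3.5},
    {"x": -0.017, "y": -0.04, "z": 0, "wx": 0, "wy": 0, "wz": -3.5},
    {"x": -0.017, "y": -0.04, "z": 0, "wx": 0, "wy": 0, "wz": -3.5},
    {"x": -0.017, "y": -0.04, "z": 0, "wx": 0, "wy": 0, "wz": -3.5},
    {"x": -0.035, "y": -0.03, "z": 0, "wx": 0, "wy": 0, "wz": -3.5},
    {"x": -0.035, "y": -0.03, "z": 0, "wx": 0, "wy": 0, "wz": -3.5},
    {"x": -0.035, "y": -0.03, "z": 0, "wx": 0, "wy": 0, "wz": -3.5},
    {"x": -0.035, "y": -0.03, "z": 0, "wx": 0, "wy": 0, "wz": -3.5},
    {"x": 0, "y": 0, "z": 0, "wx": 0, "wy": 0, "wz": 0}
  ]
}}

```text
clock: 3.6
ee_pos: [0.3572, -0.5053, 0.3222]
eef_rot: [0.894, 0.448, -0.001, 0.001]
force: [1.0, 0.1, 0.4]
opening: 1.0
grasp_force: 0.0
```

```bash
cat > look.py <<'E'
from h import *
def px(n,p):
    c=env.get_calibration(n);T=np.array(c["camera_from_world"])
    q=T[:3,:3]@p+T[:3,3]; sx,sy=q[0]/-q[2],q[1]/q[2]; k=1+c["k1"]*(sx*sx+sy*sy)
    return c["fx"]*sx*k+c["cx"],c["fy"]*sy*k+c["cy"]
def avg(n,tag,N=3):
    A=[];B=[]
    for i in range(N):
        im,D=env.read_camera(n); A.append(im.astype(float)); B.append(np.where(D>0,D,np.nan))
    im=np.mean(A,0).astype(np.uint8); D=np.nanmedian(B,0); cv2.imwrite(f"pics/{tag}.png",im[...,::-1]); np.save(f"pics/{tag}.npy",D)
    return im,D
E
python3 - 2>/dev/null <<'E'
from look import *
s=env.sense(); print(s["clock"],s["ee_pos"],s["joint_positions"])
ims=[]
for n in("top","side"):
    im,D=avg(n,n+"2")
    for p in([.527,-.21,.02],[.52,.23,.05]):
        u,v=map(int,px(n,p)); print(n,u-50,v-37)
        ims.append(cv2.resize(im[v-37:v+38,u-50:u+50,::-1],(400,300),interpolation=cv2.INTER_CUBIC))
cv2.imwrite("pics/crop3.png",np.vstack([np.hstack(ims[:2]),np.hstack(ims[2:])]))
E
```

```text
3.6 [ 0.35716872 -0.5053201   0.32221913] [-1.13462148  0.44228989  1.35094464 -0.0027167   1.34711215 -0.49164204]
top 304 173
top 138 176
side 255 150
side 164 218
```

View pics/crop3.png

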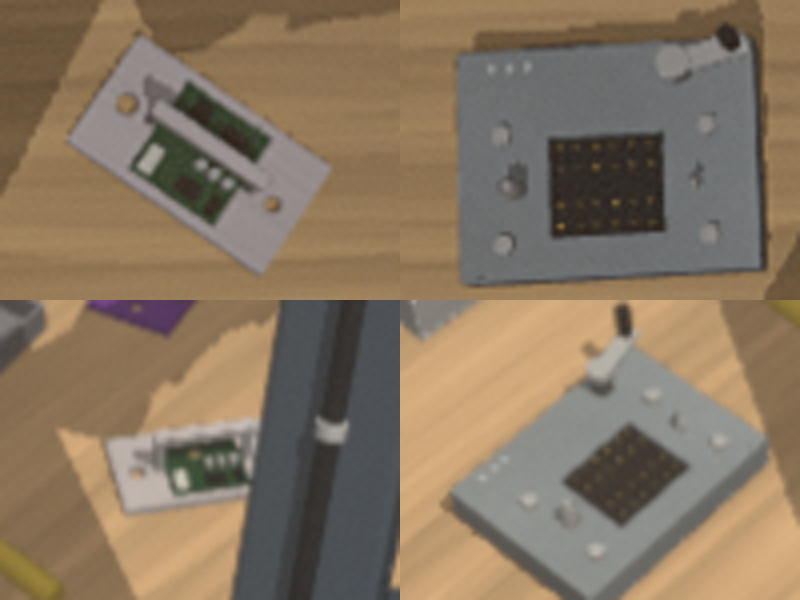

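The top crop shows the fixture's four buttons at px (163.5,209.5), (163.8,237), (214.8,206.5) and (215.5,234), and the carrier's holes at (335.5,199) and (372,224). The side crop shows the whole fixture but only the big-hole half of the carrier. Next I'll refine these and triangulate.

```bash
python3 - <<'E'
from look import *
I={n:cv2.imread(f"pics/{n}2.png")[...,::-1].astype(float) for n in("top","side")}
D={n:np.load(f"pics/{n}2.npy") for n in I}
def blob(n,u,v,r,f):
    u0,v0=int(round(u)),int(round(v)); w=I[n][v0-r:v0+r+1,u0-r:u0+r+1]; s=f(w)
    s=s-np.median(s); s[s<0.4*s.max()]=0
    yy,xx=np.mgrid[-r:r+1,-r:r+1]; return np.array([u0+(s*xx).sum()/s.sum(),v0+(s*yy).sum()/s.sum()])
def tri(a,b):
    (o,r),(p,q)=ray("top",a),ray("side",b); A=np.stack([r,-q],1); t=np.linalg.lstsq(A,p-o,rcond=None)[0]
    x,y=o+r*t[0],p+q*t[1]; return (x+y)/2,np.linalg.norm(x-y)
br=lambda w:w.sum(-1); sat=lambda w:w[...,0]-w[...,2]
tb=[(163.5,209.5),(163.8,237),(214.8,206.5),(215.5,234)]
sb=[(164+128/4,218+200/4),(164+196/4,218+250/4),(164+253/4,218+96/4),(164+320/4,218+140/4)]
T=[]
for a,b in zip(tb,sb):
    a=blob("top",*a,4,br); b=blob("side",*b,4,br); x,e=tri(a,b); T.append(onz("top",a,.046)); print("button",a.round(1),b.round(1),x.round(4),round(e,4),T[-1].round(4),onz("side",b,.046).round(4))
T=np.array(T); print("centre",T.mean(0)); d=T[2]+T[3]-T[0]-T[1]; print("yaw",np.degrees(np.arctan2(d[1],d[0])))
H=[blob("top",u,v,4,sat) for u,v in((335.5,199),(372,224))]
h=[onz("top",p,.004) for p in H]; d=h[1]-h[0]; print("holes",H,h,np.linalg.norm(d),"mid",(h[0]+h[1])/2,"yaw",np.degrees(np.arctan2(d[1],d[0])))
b=blob("side",255+138/4,150+172/4,4,sat); print("big hole tri",tri(H[0],b),onz("side",b,.004))
P=cloud("top",D["top"]); z=P[...,2]
for n,(lo,hi,u0,u1,v0,v1) in dict(handle=(.043,.057,320,390,180,242),knob=(.088,.107,195,240,170,205)).items():
    m=np.zeros(z.shape,bool); m[v0:v1,u0:u1]=True; m&=(z>lo)&(z<hi); q=P[m]
    print(n,m.sum(),q.mean(0).round(4),cv2.minAreaRect((q[:,:2]*1000).astype(np.float32)))
kt=(138+328/4,176+36/4); ks=(164+223/4,218+8/4); print("knob tri",tri(kt,ks),onz("top",kt,.097))
pt=(138+272/4,176+63/4); print("pivot",onz("top",pt,.064), "rpin",onz("top",(138+114/4,176+185/4),.056),"dpin",onz("top",(138+297/4,176+177/4),.054))
for n in("side",):
    Q=cloud(n,D[n]); v,u=int(150+132/4),int(255+200/4); print("side handle z",Q[v-2:v+3,u,:].round(3).tolist())
E
```

```text
button [162.5 209.5] [195.7 267.2] [0.532  0.299  0.0474] 0.0005 [0.532  0.2992 0.046 ] [0.5331 0.2985 0.046 ]
button [163.4 236.8] [212.6 279.9] [0.4601 0.2954 0.0467] 0.0006 [0.46   0.2954 0.046 ] [0.4608 0.2953 0.046 ]
button [213.9 206.5] [226.7 240.9] [0.5376 0.163  0.0471] 0.0002 [0.5379 0.1633 0.046 ] [0.5382 0.1624 0.046 ]
button [214.8 234.1] [243.5 252.4] [0.465  0.1602 0.0481] 0.0002 [0.4653 0.1606 0.046 ] [0.4661 0.1591 0.046 ]
centre [0.49878518 0.22963632 0.046     ]
yaw -87.62858128703287
holes [array([335.1092233 , 198.65169903]), array([371.41647059, 223.67294118])] [array([ 0.56178507, -0.1615436 ,  0.004     ]), array([ 0.4913259 , -0.25890072,  0.004     ])] 0.12017863823300523 mid [ 0.52655549 -0.21022216  0.004     ] yaw -125.89396348844488
big hole tri (array([ 0.5624228 , -0.16193857,  0.00085649]), np.float64(0.00020382978358541307)) [ 0.56048234 -0.15954284  0.004     ]
handle 170 [ 0.5265 -0.2097  0.0503] ((526.868896484375, -210.1972198486328), (90.29873657226562, 12.658744812011719), 53.464012145996094)
knob 23 [0.5869 0.1434 0.0967] ((586.9605102539062, 143.31956481933594), (10.230124473571777, 10.657917022705078), 4.263533115386963)
knob tri (array([0.58577766, 0.14182574, 0.09247946]), np.float64(0.001488225294266099)) [0.58418467 0.14077032 0.097     ]
pivot [0.57398919 0.18150233 0.064     ] rpin [0.49674239 0.28528408 0.056     ] dpin [0.50058915 0.16617775 0.054     ]
side handle z [[0.528, -0.208, 0.052], [0.527, -0.207, 0.048], [0.524, -0.203, 0.048], [0.526, -0.207, 0.039], [0.542, -0.227, 0.009]]
```

{"name": "carry_out", "arguments": {
  "commands": [
    {"x": 0.021, "y": 0.037, "z": -0.02, "wx": 0, "wy": 0, "wz": 0.1},
    {"x": 0.021, "y": 0.037, "z": -0.02, "wx": 0, "wy": 0, "wz": 0.1},
    {"x": 0.021, "y": 0.037, "z": -0.02, "wx": 0, "wy": 0, "wz": 0.1},
    {"x": 0.021, "y": 0.037, "z": -0.02, "wx": 0, "wy": 0, "wz": 0.1},
    {"x": 0.021, "y": 0.037, "z": -0.02, "wx": 0, "wy": 0, "wz": 0.1},
    {"x": 0.021, "y": 0.037, "z": -0.02, "wx": 0, "wy": 0, "wz": 0.1},
    {"x": 0.021, "y": 0.037, "z": -0.02, "wx": 0, "wy": 0, "wz": 0.1},
    {"x": 0.021, "y": 0.037, "z": -0.02, "wx": 0, "wy": 0, "wz": 0.1},
    {"x": 0, "y": 0, "z": 0, "wx": 0, "wy": 0, "wz": 0},
    {"x": 0, "y": 0, "z": 0, "wx": 0, "wy": 0, "wz": 0}
  ]
}}

```text
clock: 4.9
ee_pos: [0.5304, -0.2029, 0.1619]
eef_rot: [0.888, 0.46, -0.0, -0.0]
force: [0.2, 0.0, -0.1]
opening: 1.003
grasp_force: 0.0
```

```bash
python3 - <<'E'
from look import *
s=env.sense(); print(s["clock"],s["ee_pos"],s["eef_rot"],s["joint_positions"])
c=np.array([.499,.2295]); a=np.radians(-87.63); R=np.array([[np.cos(a),-np.sin(a)],[np.sin(a),np.cos(a)]])
for n in("top","side"):
    P=cloud(n,np.load(f"pics/{n}2.npy")).reshape(-1,3)
    L=(P[:,:2]-c)@R
    for nm,x0 in(("round",-.06),("diam",.06)):
        m=(np.hypot(L[:,0]-x0,L[:,1])<.013)&(P[:,2]>.052)&(P[:,2]<.075); print(n,nm,m.sum(),L[m].mean(0).round(4),P[m,2].max().round(4), "top pts",L[m][P[m,2]>P[m,2].max()-.006].mean(0).round(4))
    m=(abs(P[:,2]-.04)<.0022)&(abs(L[:,0])<.12)&(L[:,1]>-.08)&(L[:,1]<.11); q=L[m]
    print(n,"base x",np.percentile(q[:,0],[.3,99.7]),"y",np.percentile(q[:,1],[.3,99.7]))
E
```

```text
4.9 [ 0.53036167 -0.2028859   0.16194651] [ 8.88150052e-01  4.59553344e-01 -3.40133437e-04 -3.04417642e-04] [-5.61967456e-01  5.57637021e-01  1.65330437e+00 -3.46393404e-04
  9.31520873e-01  5.40510926e-02]
top round 26 [-0.0577 -0.0005] 0.0678 top pts [-0.0586 -0.0001]
top diam 6 [0.0606 0.0002] 0.0614 top pts [0.0602 0.0012]
top base x [-0.09918896  0.10018782] y [-0.05954995  0.09495011]
side round 18 [-0.0616 -0.0021] 0.0654 top pts [-0.0611 -0.001 ]
side diam 5 [0.0595 0.001 ] 0.0598 top pts [0.0595 0.001 ]
side base x [-0.09929864  0.09839636] y [-0.05974269  0.09390278]
```

The nest is confirmed at (0.499, 0.2295), yaw -87.6°, and the carrier's handle is at (0.5265, -0.210). Next: correct the hover, then descend.

{"name": "carry_out", "arguments": {
  "commands": [
    {"x": -0.004, "y": -0.007, "z": -0.02, "wx": 0, "wy": 0, "wz": -0.9},
    {"x": 0, "y": 0, "z": -0.03, "wx": 0, "wy": 0, "wz": 0},
    {"x": 0, "y": 0, "z": -0.03, "wx": 0, "wy": 0, "wz": 0},
    {"x": 0, "y": 0, "z": -0.02, "wx": 0, "wy": 0, "wz": 0},
    {"x": 0, "y": 0, "z": -0.015, "wx": 0, "wy": 0, "wz": 0},
    {"x": 0, "y": 0, "z": -0.01, "wx": 0, "wy": 0, "wz": 0},
    {"x": 0, "y": 0, "z": 0, "wx": 0, "wy": 0, "wz": 0},
    {"x": 0, "y": 0, "z": 0, "wx": 0, "wy": 0, "wz": 0}
  ]
}}

```text
clock: 5.7
ee_pos: [0.5261, -0.213, 0.038]
eef_rot: [0.893, 0.45, 0.0, 0.001]
force: [-1.1, 0.6, -0.3]
opening: 1.003
grasp_force: 0.0
```

```bash
python3 - 2>/dev/null <<'E'
from look import *
s=env.sense(); print(s["clock"],s["ee_pos"],s["eef_rot"],s["force"])
im,D=shot("side","side3"); 
t=cv2.imread("pics/side3.png"); u,v=map(int,px("side",[.527,-.21,.03])); a=cv2.resize(t[v-50:v+50,u-65:u+65],(390,300),interpolation=cv2.INTER_CUBIC)
im,D=shot("top","top3"); t=cv2.imread("pics/top3.png"); u,v=map(int,px("top",[.527,-.21,.03])); b=cv2.resize(t[v-50:v+50,u-65:u+65],(390,300),interpolation=cv2.INTER_CUBIC)
cv2.imwrite("pics/crop4.png",np.hstack([a,b]))
E
```

```text
5.7 [ 0.52612585 -0.21295189  0.03801143] [8.92952847e-01 4.50149609e-01 3.30923497e-04 6.57828955e-04] [-1.08287159  0.63146374 -0.27052473]
```

View pics/crop4.png

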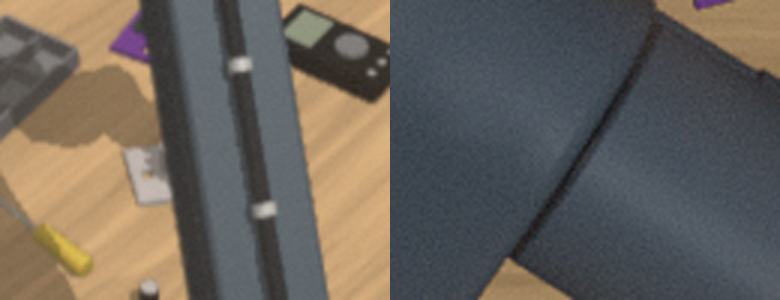

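Both views of the grasp are hidden by the arm, so I'll rely on the readings. I'll nudge 3 mm in y and close.

{"name": "carry_out", "arguments": {
  "commands": [
    {"x": 0, "y": 0.003, "z": -0.001, "wx": 0, "wy": 0, "wz": 0},
    {"x": 0, "y": 0, "z": 0, "wx": 0, "wy": 0, "wz": 0}
  ]
}}

```text
clock: 6.0
ee_pos: [0.5258, -0.2088, 0.0368]
eef_rot: [0.893, 0.451, 0.0, 0.0]
force: [0.7, 0.3, -0.0]
opening: 1.004
grasp_force: 0.0
```

{"name": "carry_out", "arguments": {
  "commands": [
    {"x": 0, "y": 0, "z": 0, "wx": 0, "wy": 0, "wz": 0},
    {"x": 0, "y": 0, "z": 0, "wx": 0, "wy": 0, "wz": 0},
    {"x": 0, "y": 0, "z": 0, "wx": 0, "wy": 0, "wz": 0},
    {"x": 0, "y": 0, "z": 0, "wx": 0, "wy": 0, "wz": 0},
    {"x": 0, "y": 0, "z": 0, "wx": 0, "wy": 0, "wz": 0},
    {"x": 0, "y": 0, "z": 0, "wx": 0, "wy": 0, "wz": 0},
    {"x": 0, "y": 0, "z": 0, "wx": 0, "wy": 0, "wz": 0},
    {"x": 0, "y": 0, "z": 0, "wx": 0, "wy": 0, "wz": 0}
  ],
  "claw": 1,
  "squeeze": 70
}}

```text
clock: 6.8
ee_pos: [0.526, -0.2093, 0.0365]
eef_rot: [0.893, 0.45, 0.0, 0.0]
force: [0.6, -0.5, 2.0]
opening: 0.122
grasp_force: 68.9
```

The fingers closed on the bar at 69 N. Lifting now.

{"name": "carry_out", "arguments": {
  "commands": [
    {"x": 0, "y": 0, "z": 0.01, "wx": 0, "wy": 0, "wz": 0},
    {"x": 0, "y": 0, "z": 0.02, "wx": 0, "wy": 0, "wz": 0},
    {"x": 0, "y": 0, "z": 0.03, "wx": 0, "wy": 0, "wz": 0},
    {"x": 0, "y": 0, "z": 0.03, "wx": 0, "wy": 0, "wz": 0},
    {"x": 0, "y": 0, "z": 0.03, "wx": 0, "wy": 0, "wz": 0},
    {"x": 0, "y": 0, "z": 0.02, "wx": 0, "wy": 0, "wz": 0},
    {"x": 0, "y": 0, "z": 0, "wx": 0, "wy": 0, "wz": 0},
    {"x": 0, "y": 0, "z": 0, "wx": 0, "wy": 0, "wz": 0}
  ]
}}

```text
clock: 7.6
ee_pos: [0.5249, -0.2086, 0.1759]
eef_rot: [0.893, 0.45, -0.0, -0.001]
force: [0.4, -0.2, -4.6]
opening: 0.124
grasp_force: 68.6
```

{"name": "carry_out", "arguments": {
  "commands": [
    {"x": -0.002, "y": 0.0365, "z": 0, "wx": 0, "wy": 0, "wz": 3.2},
    {"x": -0.002, "y": 0.0365, "z": 0, "wx": 0, "wy": 0, "wz": 3.2},
    {"x": -0.002, "y": 0.0365, "z": 0, "wx": 0, "wy": 0, "wz": 3.2},
    {"x": -0.002, "y": 0.0365, "z": 0, "wx": 0, "wy": 0, "wz": 3.2},
    {"x": -0.002, "y": 0.0365, "z": 0, "wx": 0, "wy": 0, "wz": 3.2},
    {"x": -0.002, "y": 0.0365, "z": 0, "wx": 0, "wy": 0, "wz": 3.2},
    {"x": -0.002, "y": 0.0365, "z": 0, "wx": 0, "wy": 0, "wz": 3.2},
    {"x": -0.002, "y": 0.0365, "z": 0, "wx": 0, "wy": 0, "wz": 3.2},
    {"x": -0.002, "y": 0.0365, "z": 0, "wx": 0, "wy": 0, "wz": 3.2},
    {"x": -0.002, "y": 0.0365, "z": 0, "wx": 0, "wy": 0, "wz": 3.2},
    {"x": -0.003, "y": 0.0365, "z": 0, "wx": 0, "wy": 0, "wz": 3.2},
    {"x": -0.003, "y": 0.0365, "z": 0, "wx": 0, "wy": 0, "wz": 3.1},
    {"x": 0, "y": 0, "z": 0, "wx": 0, "wy": 0, "wz": 0},
    {"x": 0, "y": 0, "z": 0, "wx": 0, "wy": 0, "wz": 0},
    {"x": 0, "y": 0, "z": 0, "wx": 0, "wy": 0, "wz": 0}
  ]
}}

```text
clock: 9.1
ee_pos: [0.4988, 0.2279, 0.175]
eef_rot: [0.696, 0.718, -0.001, -0.001]
force: [0.2, -0.1, -3.6]
opening: 0.123
grasp_force: 68.6
```

```bash
python3 - 2>/dev/null <<'E'
from look import *
s=env.sense(); print(s["clock"],s["ee_pos"],s["eef_rot"],s["force"])
ims=[]
for n in("side","top"):
    im,D=avg(n,n+"4"); u,v=map(int,px(n,[.5,.23,.14])); print(n,u-66,v-50); ims.append(cv2.resize(im[v-50:v+50,u-66:u+66,::-1],(396,300),interpolation=cv2.INTER_CUBIC))
cv2.imwrite("pics/crop5.png",np.hstack(ims))
E
```

```text
9.1 [0.49879133 0.2279384  0.17498435] [ 6.95921237e-01  7.18116252e-01 -1.48481420e-03 -6.90038155e-04] [ 0.20887696 -0.14568437 -3.60251712]
side 150 190
top 114 166
```

View pics/crop5.png

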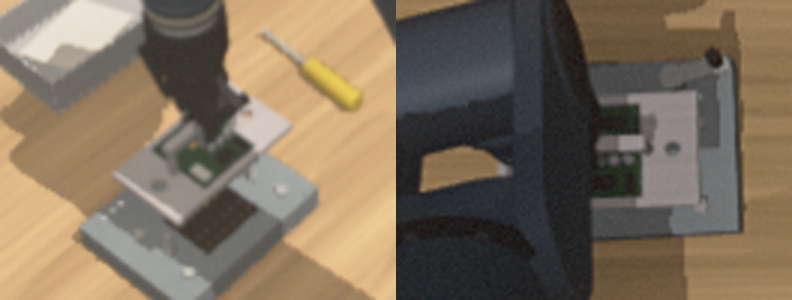

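Both carrier holes show in the side view, at about (203,251) and (232,228), and the small hole shows in the top view at (206.5,215). I'll measure them against the pins.

```bash
python3 - <<'E'
from look import *
I={n:cv2.imread(f"pics/{n}4.png").astype(float) for n in("top","side")}
def blob(n,u,v,r):
    u0,v0=int(round(u)),int(round(v)); s=-I[n][v0-r:v0+r+1,u0-r:u0+r+1].sum(-1); s=s-np.median(s); s[s<0.4*s.max()]=0
    yy,xx=np.mgrid[-r:r+1,-r:r+1]; return np.array([u0+(s*xx).sum()/s.sum(),v0+(s*yy).sum()/s.sum()])
b=blob("side",203,251,4); sm=blob("side",231.7,227.7,3); t=blob("top",206.3,214.7,4); print(b,sm,t)
(o,r),(p,q)=ray("top",t),ray("side",sm); k=np.linalg.lstsq(np.stack([r,-q],1),p-o,rcond=None)[0]; print("tri small",o+r*k[0],p+q*k[1])
c=np.array([.499,.2295]); a=np.radians(-87.63); R=np.array([[np.cos(a),-np.sin(a)],[np.sin(a),np.cos(a)]])
for z in(.139,.1425,.146):
    B,S,S2=onz("side",b,z),onz("side",sm,z),onz("top",t,z); d=S-B
    print(z,"big",B[:2],"small side",S[:2],"small top",S2[:2],"len",np.linalg.norm(d),"yaw",np.degrees(np.arctan2(d[1],d[0])),"nest coords",(B[:2]-c)@R,(S[:2]-c)@R,(S2[:2]-c)@R)
P=cloud("side",np.load("pics/side4.npy"))
L=(P[...,:2]-c)@R; m=(abs(P[...,2]-.147)<.006)&(abs(L[...,0])<.1)&(abs(L[...,1])<.06); q=P[m]; q=q[abs(q[:,2]-np.median(q[:,2]))<.004]
A=np.c_[q[:,:2]-c,np.ones(len(q))]; print("plane",len(q),np.linalg.lstsq(A,q[:,2],rcond=None)[0])
T=cv2.minAreaRect(((q[:,:2]-c)@R*1000).astype(np.float32)); print(T)
P=cloud("top",np.load("pics/top4.npy")); L=(P[...,:2]-c)@R; m=(abs(P[...,2]-.147)<.004)&(L[...,0]>.04)&(L[...,0]<.1)&(abs(L[...,1])<.06); q=L[m]; print("top edge",np.percentile(q,[1,99],axis=0),np.median(P[m][:,2]))
E
```

```text
[202.92313605 250.82705611] [229.56742815 225.53795136] [205.72507425 214.83962664]
tri small [0.50119541 0.16691972 0.15120982] [0.50588978 0.17041484 0.15246375]
0.139 big [0.50213478 0.28279567] small side [0.51503565 0.16296117] small top [0.50292669 0.16897486] len 0.12052692671906792 yaw -83.85544391491182 nest coords [-0.05312045  0.005336  ] [0.06714503 0.01327039] [0.06063574 0.00142047]
0.1425 big [0.49979582 0.28437497] small side [0.51265812 0.1648988 ] small top [0.50243041 0.16838575] len 0.12016651662464593 yaw -83.85544391491179 nest coords [-0.05479512  0.00306436] [0.06511073 0.01097501] [0.06120383 0.00090025]
0.146 big [0.49745686 0.28595426] small side [0.51028058 0.16683644] small top [0.50193413 0.16779663] len 0.11980610653022383 yaw -83.85544391491179 nest coords [-0.05646978  0.00079271] [0.06307644 0.00867964] [0.06177193 0.00038003]
plane 868 [-0.00021121 -0.00290744  0.14741477]
((1.5764312744140625, 0.33127593994140625), (94.28501892089844, 161.645263671875), 89.55706024169922)
top edge [[ 0.04026862 -0.04468887]
 [ 0.0819075   0.04449918]] 0.14821480380749452
```

The carrier sits +1.6 mm along nest x with a -0.5° yaw error, and it is level. The side small-hole blob was a false match, since it landed on a finger. I'll correct and come down to just above the pins.

{"name": "carry_out", "arguments": {
  "commands": [
    {"x": 0, "y": 0.0015, "z": -0.01, "wx": 0, "wy": 0, "wz": 0.5},
    {"x": 0, "y": 0, "z": -0.02, "wx": 0, "wy": 0, "wz": 0},
    {"x": 0, "y": 0, "z": -0.02, "wx": 0, "wy": 0, "wz": 0},
    {"x": 0, "y": 0, "z": -0.01, "wx": 0, "wy": 0, "wz": 0},
    {"x": 0, "y": 0, "z": -0.007, "wx": 0, "wy": 0, "wz": 0},
    {"x": 0, "y": 0, "z": 0, "wx": 0, "wy": 0, "wz": 0},
    {"x": 0, "y": 0, "z": 0, "wx": 0, "wy": 0, "wz": 0},
    {"x": 0, "y": 0, "z": 0, "wx": 0, "wy": 0, "wz": 0}
  ]
}}

```text
clock: 10.2
ee_pos: [0.5004, 0.2305, 0.1101]
eef_rot: [0.693, 0.721, 0.001, 0.001]
force: [0.1, -0.8, -3.4]
opening: 0.125
grasp_force: 68.6
```

```bash
python3 - 2>/dev/null <<'E'
from look import *
s=env.sense(); print(s["clock"],s["ee_pos"],s["eef_rot"],s["force"])
c=np.array([.499,.2295]); a=np.radians(-87.63); R=np.array([[np.cos(a),-np.sin(a)],[np.sin(a),np.cos(a)]])
print("tcp nest",(s["ee_pos"][:2]-c)@R)
im,D=avg("side","side5"); P=cloud("side",D); zt=s["ee_pos"][2]-.028
L=(P[...,:2]-c)@R; m=(abs(P[...,2]-zt)<.004)&(abs(L[...,0])<.1)&(abs(L[...,1])<.06); q=L[m]; print(zt,np.median(P[m][:,2]),cv2.minAreaRect((q*1000).astype(np.float32)))
im,D=avg("top","top5"); P=cloud("top",D); L=(P[...,:2]-c)@R; m=(abs(P[...,2]-zt)<.004)&(L[...,0]>.04)&(L[...,0]<.1)&(abs(L[...,1])<.06); q=L[m]; print("top edge",np.percentile(q,[1,99],axis=0),np.median(P[m][:,2]))
E
```

```text
10.2 [0.50038597 0.23053452 0.11008484] [6.92527393e-01 7.21390963e-01 7.92330314e-04 5.10573056e-04] [ 0.12977523 -0.78666691 -3.42891177]
tcp nest [-0.00097632  0.00142756]
0.08208483658439632 0.08189754667423554 ((-0.7137680053710938, 2.205425262451172), (161.38937377929688, 94.01370239257812), 0.2510163486003876)
top edge [[ 0.0401009  -0.04350151]
 [ 0.07915158  0.04539551]] 0.08188022986971588
```

{"name": "carry_out", "arguments": {
  "commands": [
    {"x": -0.0013, "y": -0.0008, "z": -0.003, "wx": 0, "wy": 0, "wz": 0},
    {"x": 0, "y": 0, "z": -0.004, "wx": 0, "wy": 0, "wz": 0},
    {"x": 0, "y": 0, "z": -0.004, "wx": 0, "wy": 0, "wz": 0},
    {"x": 0, "y": 0, "z": -0.003, "wx": 0, "wy": 0, "wz": 0},
    {"x": 0, "y": 0, "z": 0, "wx": 0, "wy": 0, "wz": 0}
  ]
}}

```text
clock: 11.0
ee_pos: [0.4983, 0.2295, 0.0947]
eef_rot: [0.693, 0.721, -0.0, -0.0]
force: [1.0, 0.0, -3.4]
opening: 0.123
grasp_force: 68.6
```

There's no contact force and the pin tips are inside the holes. Continuing slowly.

{"name": "carry_out", "arguments": {
  "commands": [
    {"x": 0, "y": 0, "z": -0.003, "wx": 0, "wy": 0, "wz": 0},
    {"x": 0, "y": 0, "z": -0.003, "wx": 0, "wy": 0, "wz": 0},
    {"x": 0, "y": 0, "z": -0.002, "wx": 0, "wy": 0, "wz": 0},
    {"x": 0, "y": 0, "z": 0, "wx": 0, "wy": 0, "wz": 0}
  ]
}}

```text
clock: 11.4
ee_pos: [0.4985, 0.2296, 0.087]
eef_rot: [0.693, 0.721, 0.0, 0.0]
force: [0.3, 0.4, -3.9]
opening: 0.121
grasp_force: 68.6
```

{"name": "carry_out", "arguments": {
  "commands": [
    {"x": 0, "y": 0, "z": -0.002, "wx": 0, "wy": 0, "wz": 0},
    {"x": 0, "y": 0, "z": -0.0015, "wx": 0, "wy": 0, "wz": 0},
    {"x": 0, "y": 0, "z": 0, "wx": 0, "wy": 0, "wz": 0}
  ]
}}

```text
clock: 11.7
ee_pos: [0.4985, 0.2296, 0.0837]
eef_rot: [0.693, 0.721, 0.0, 0.0]
force: [0.7, 1.6, -4.0]
opening: 0.127
grasp_force: 68.7
```

{"name": "carry_out", "arguments": {
  "commands": [
    {"x": 0, "y": 0, "z": -0.001, "wx": 0, "wy": 0, "wz": 0},
    {"x": 0, "y": 0, "z": 0, "wx": 0, "wy": 0, "wz": 0}
  ]
}}

```text
clock: 11.9
ee_pos: [0.4985, 0.2296, 0.0828]
eef_rot: [0.693, 0.721, 0.0, 0.0]
force: [0.3, 0.2, -3.5]
opening: 0.126
grasp_force: 68.7
```

{"name": "carry_out", "arguments": {
  "commands": [
    {"x": 0, "y": 0, "z": -0.001, "wx": 0, "wy": 0, "wz": 0},
    {"x": 0, "y": 0, "z": 0, "wx": 0, "wy": 0, "wz": 0}
  ]
}}

```text
clock: 12.1
ee_pos: [0.4986, 0.2296, 0.0825]
eef_rot: [0.693, 0.721, 0.0, 0.0]
force: [-1.2, 0.5, 3.3]
opening: 0.125
grasp_force: 69.5
```

Contact: the load moved onto the rest buttons. Release partway (clear of the latch), then rise.

{"name": "carry_out", "arguments": {
  "commands": [
    {"x": 0, "y": 0, "z": -0.0005, "wx": 0, "wy": 0, "wz": 0},
    {"x": 0, "y": 0, "z": 0, "wx": 0, "wy": 0, "wz": 0}
  ]
}}

```text
clock: 12.3
ee_pos: [0.4986, 0.2296, 0.0825]
eef_rot: [0.693, 0.721, 0.0, 0.0]
force: [-1.6, -0.6, 6.5]
opening: 0.122
grasp_force: 70.1
```

{"name": "carry_out", "arguments": {
  "commands": [
    {"x": 0, "y": 0, "z": 0, "wx": 0, "wy": 0, "wz": 0},
    {"x": 0, "y": 0, "z": 0, "wx": 0, "wy": 0, "wz": 0},
    {"x": 0, "y": 0, "z": 0, "wx": 0, "wy": 0, "wz": 0},
    {"x": 0, "y": 0, "z": 0, "wx": 0, "wy": 0, "wz": 0},
    {"x": 0, "y": 0, "z": 0, "wx": 0, "wy": 0, "wz": 0}
  ],
  "claw": 0.6
}}

```text
clock: 12.8
ee_pos: [0.4983, 0.2295, 0.0811]
eef_rot: [0.693, 0.721, -0.0, -0.0]
force: [-0.3, -0.6, -0.6]
opening: 0.395
grasp_force: 0.0
```

{"name": "carry_out", "arguments": {
  "commands": [
    {"x": 0, "y": 0, "z": 0.01, "wx": 0, "wy": 0, "wz": 0},
    {"x": 0, "y": 0, "z": 0.02, "wx": 0, "wy": 0, "wz": 0},
    {"x": 0, "y": 0, "z": 0.03, "wx": 0, "wy": 0, "wz": 0},
    {"x": 0, "y": 0, "z": 0.03, "wx": 0, "wy": 0, "wz": 0},
    {"x": -0.02, "y": -0.03, "z": 0.02, "wx": 0, "wy": 0, "wz": 0},
    {"x": -0.02, "y": -0.04, "z": 0, "wx": 0, "wy": 0, "wz": 0},
    {"x": -0.02, "y": -0.04, "z": 0, "wx": 0, "wy": 0, "wz": 0},
    {"x": 0, "y": -0.04, "z": 0, "wx": 0, "wy": 0, "wz": 0},
    {"x": 0, "y": -0.04, "z": 0, "wx": 0, "wy": 0, "wz": 0},
    {"x": 0, "y": 0, "z": 0, "wx": 0, "wy": 0, "wz": 0}
  ]
}}

```text
clock: 13.8
ee_pos: [0.4392, 0.0357, 0.1922]
eef_rot: [0.695, 0.719, 0.0, 0.001]
force: [-0.1, -0.1, -0.5]
opening: 0.404
grasp_force: 0.0
```

```bash
python3 - 2>/dev/null <<'E'
from look import *
s=env.sense(); print(s["clock"],s["ee_pos"],s["eef_rot"],s["force"])
c=np.array([.499,.2295]); a=np.radians(-87.63); R=np.array([[np.cos(a),-np.sin(a)],[np.sin(a),np.cos(a)]])
ims=[]
for n in("side","top"):
    im,D=avg(n,n+"6"); u,v=map(int,px(n,[.51,.21,.05])); print(n,u-66,v-50); ims.append(cv2.resize(im[v-50:v+50,u-66:u+66,::-1],(396,300),interpolation=cv2.INTER_CUBIC))
    P=cloud(n,D); L=(P[...,:2]-c)@R; m=(abs(P[...,2]-.054)<.0035)&(abs(L[...,0])<.1)&(abs(L[...,1])<.055); q=P[m]
    print(n,m.sum(),cv2.minAreaRect((L[m]*1000).astype(np.float32)),"plane",np.linalg.lstsq(np.c_[L[m],np.ones(m.sum())],q[:,2],rcond=None)[0])
    m=(P[...,2]>.085)&(P[...,2]<.105)&(L[...,0]>.06)&(L[...,0]<.12)&(L[...,1]>.04)&(L[...,1]<.13); print("knob",m.sum(),L[m].mean(0),P[m].mean(0))
cv2.imwrite("pics/crop6.png",np.hstack(ims))
E
```

```text
13.8 [0.43923713 0.03574522 0.19223419] [6.94623861e-01 7.19371809e-01 2.68219936e-04 1.34930415e-03] [-0.05382344 -0.14939026 -0.50067002]
side 155 203
side 872 ((-0.036834716796875, 0.10547637939453125), (93.2046127319336, 162.52357482910156), 89.87030029296875) plane [0.00214263 0.00142663 0.05430826]
knob 19 [0.08744594 0.08499236] [0.58753577 0.14564351 0.09384279]
top 129 167
top 1288 ((-4.9608917236328125, -0.4272193908691406), (149.3934326171875, 91.10202026367188), 0.059190038591623306) plane [0.00523393 0.00115212 0.05500423]
knob 25 [0.0896797  0.08378285] [0.58641966 0.14336164 0.09584787]
```

View pics/crop6.png

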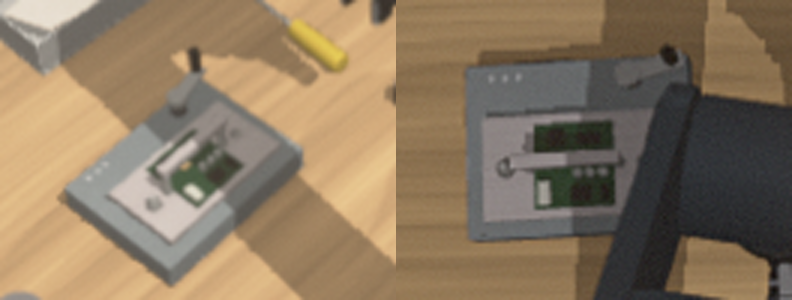

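The carrier is flush (plate top at 0.054), level, and centred within 1 mm, with both pins showing in the holes. The knob is at nest (89,84) mm, so the latch is at about -0.23 rad. I'll close the fingers and go behind the knob.

{"name": "carry_out", "arguments": {
  "commands": [
    {"x": 0.0365, "y": 0.0225, "z": 0, "wx": 0, "wy": 0, "wz": 0},
    {"x": 0.0365, "y": 0.0225, "z": 0, "wx": 0, "wy": 0, "wz": 0},
    {"x": 0.0365, "y": 0.0225, "z": 0, "wx": 0, "wy": 0, "wz": 0},
    {"x": 0.0365, "y": 0.0225, "z": 0, "wx": 0, "wy": 0, "wz": 0},
    {"x": 0.0365, "y": 0.0225, "z": 0, "wx": 0, "wy": 0, "wz": 0},
    {"x": 0, "y": 0, "z": 0, "wx": 0, "wy": 0, "wz": 0},
    {"x": 0, "y": 0, "z": 0, "wx": 0, "wy": 0, "wz": 0}
  ],
  "claw": 1,
  "squeeze": 20
}}

```text
clock: 14.8
ee_pos: [0.6202, 0.154, 0.1903]
eef_rot: [0.691, 0.723, -0.001, -0.001]
force: [-0.9, -0.6, -0.8]
opening: 0.0
grasp_force: 0.0
```

{"name": "carry_out", "arguments": {
  "commands": [
    {"x": 0.003, "y": -0.005, "z": -0.02, "wx": 0, "wy": 0, "wz": 0},
    {"x": 0, "y": 0, "z": -0.03, "wx": 0, "wy": 0, "wz": 0},
    {"x": 0, "y": 0, "z": -0.03, "wx": 0, "wy": 0, "wz": 0},
    {"x": 0, "y": 0, "z": -0.02, "wx": 0, "wy": 0, "wz": 0},
    {"x": 0, "y": 0, "z": -0.007, "wx": 0, "wy": 0, "wz": 0},
    {"x": 0, "y": 0, "z": 0, "wx": 0, "wy": 0, "wz": 0},
    {"x": 0, "y": 0, "z": 0, "wx": 0, "wy": 0, "wz": 0}
  ]
}}

```text
clock: 15.5
ee_pos: [0.6241, 0.1471, 0.0854]
eef_rot: [0.693, 0.721, 0.0, 0.0]
force: [-0.6, -0.4, -0.2]
opening: 0.001
grasp_force: 0.0
```

{"name": "carry_out", "arguments": {
  "commands": [
    {"x": -0.005, "y": 0, "z": 0, "wx": 0, "wy": 0, "wz": 0},
    {"x": -0.005, "y": 0, "z": 0, "wx": 0, "wy": 0, "wz": 0},
    {"x": -0.005, "y": 0, "z": 0, "wx": 0, "wy": 0, "wz": 0},
    {"x": -0.005, "y": 0, "z": 0, "wx": 0, "wy": 0, "wz": 0},
    {"x": -0.005, "y": 0, "z": 0, "wx": 0, "wy": 0, "wz": 0},
    {"x": -0.005, "y": 0, "z": 0, "wx": 0, "wy": 0, "wz": 0}
  ]
}}

```text
clock: 16.1
ee_pos: [0.5943, 0.1469, 0.0847]
eef_rot: [0.693, 0.721, 0.001, 0.001]
force: [1.7, -1.0, -0.1]
opening: -0.001
grasp_force: 0.9
```

{"name": "carry_out", "arguments": {
  "commands": [
    {"x": -0.005, "y": 0, "z": 0, "wx": 0, "wy": 0, "wz": 0},
    {"x": -0.005, "y": 0, "z": 0, "wx": 0, "wy": 0, "wz": 0},
    {"x": -0.005, "y": 0, "z": 0, "wx": 0, "wy": 0, "wz": 0},
    {"x": -0.005, "y": 0, "z": 0, "wx": 0, "wy": 0, "wz": 0},
    {"x": -0.005, "y": 0, "z": 0, "wx": 0, "wy": 0, "wz": 0},
    {"x": 0, "y": 0, "z": 0, "wx": 0, "wy": 0, "wz": 0}
  ]
}}

```text
clock: 16.7
ee_pos: [0.5685, 0.1475, 0.0844]
eef_rot: [0.693, 0.721, 0.0, -0.0]
force: [2.0, 1.9, -0.7]
opening: -0.0
grasp_force: 1.2
```

```bash
cat > knob.py <<'E'
from look import *
s=env.sense(); print(s["clock"],s["ee_pos"],s["force"])
c=np.array([.499,.2295]); a=np.radians(-87.63); R=np.array([[np.cos(a),-np.sin(a)],[np.sin(a),np.cos(a)]])
print("tcp nest",((s["ee_pos"][:2]-c)@R).round(4))
ims=[]
for n in("side","top"):
    im,D=avg(n,n+"k%d"%(s["clock"]*10),2); u,v=map(int,px(n,[.53,.19,.06])); ims.append(cv2.resize(im[v-50:v+50,u-66:u+66,::-1],(396,300),interpolation=cv2.INTER_CUBIC))
    P=cloud(n,D); L=(P[...,:2]-c)@R; m=(P[...,2]>.07)&(P[...,2]<.102)&(L[...,0]>.03)&(L[...,0]<.11)&(L[...,1]>.022)&(L[...,1]<.1)&(im.sum(-1)<170)
    if m.any(): k=np.median(L[m],0); print(n,"dark knob?",m.sum(),k.round(4),P[m][:,2].max(),"theta",np.arctan2(.075-k[1],k[0]-.05))
cv2.imwrite("pics/k.png",np.hstack(ims))
E
python3 knob.py 2>/dev/null
```

```text
16.7 [0.56853187 0.14748182 0.08437218] [ 2.00202251  1.90037836 -0.69374755]
tcp nest [0.0848 0.0661]
side dark knob? 18 [0.0753 0.044 ] 0.10175507772377723 theta 0.8877753944915667
```

View pics/k.png

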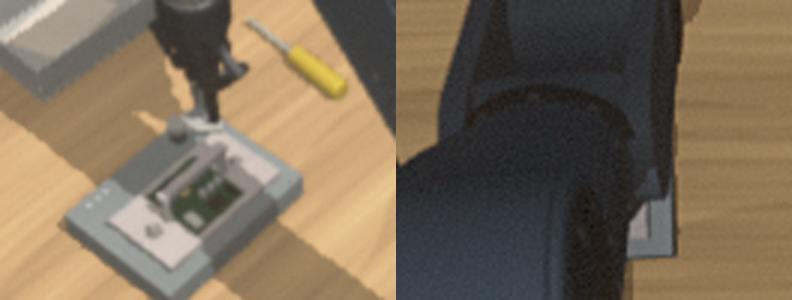

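The side view shows the fingers behind the knob, which is now at nest (75,44) mm, so the latch is about 0.88 rad. I'll go round to its +x side and finish the swing.

{"name": "carry_out", "arguments": {
  "commands": [
    {"x": 0.004, "y": 0, "z": 0, "wx": 0, "wy": 0, "wz": 0},
    {"x": 0, "y": -0.008, "z": 0, "wx": 0, "wy": 0, "wz": 0},
    {"x": 0, "y": -0.008, "z": 0, "wx": 0, "wy": 0, "wz": 0},
    {"x": 0, "y": -0.008, "z": 0, "wx": 0, "wy": 0, "wz": 0},
    {"x": 0, "y": 0, "z": 0, "wx": 0, "wy": 0, "wz": 0},
    {"x": -0.008, "y": 0, "z": 0, "wx": 0, "wy": 0, "wz": 0},
    {"x": -0.008, "y": 0, "z": 0, "wx": 0, "wy": 0, "wz": 0},
    {"x": -0.008, "y": 0, "z": 0, "wx": 0, "wy": 0, "wz": 0},
    {"x": -0.008, "y": 0, "z": 0, "wx": 0, "wy": 0, "wz": 0},
    {"x": 0, "y": 0, "z": 0, "wx": 0, "wy": 0, "wz": 0}
  ]
}}

```text
clock: 17.9
ee_pos: [0.5387, 0.1234, 0.0842]
eef_rot: [0.692, 0.722, -0.001, -0.001]
force: [-0.1, -0.4, 0.7]
opening: -0.002
grasp_force: 0.0
```

{"name": "carry_out", "arguments": {
  "commands": [
    {"x": 0, "y": 0.005, "z": 0, "wx": 0, "wy": 0, "wz": 0},
    {"x": 0, "y": 0.005, "z": 0, "wx": 0, "wy": 0, "wz": 0},
    {"x": 0, "y": 0.005, "z": 0, "wx": 0, "wy": 0, "wz": 0},
    {"x": 0, "y": 0.005, "z": 0, "wx": 0, "wy": 0, "wz": 0},
    {"x": 0, "y": 0.005, "z": 0, "wx": 0, "wy": 0, "wz": 0},
    {"x": 0, "y": 0, "z": 0, "wx": 0, "wy": 0, "wz": 0}
  ]
}}

```text
clock: 18.5
ee_pos: [0.5398, 0.1483, 0.0838]
eef_rot: [0.692, 0.722, -0.001, -0.001]
force: [-0.3, -0.9, -0.6]
opening: -0.002
grasp_force: 0.6
```

{"name": "carry_out", "arguments": {
  "commands": [
    {"x": 0, "y": 0.004, "z": 0, "wx": 0, "wy": 0, "wz": 0},
    {"x": 0, "y": 0.004, "z": 0, "wx": 0, "wy": 0, "wz": 0},
    {"x": 0, "y": 0.003, "z": 0, "wx": 0, "wy": 0, "wz": 0},
    {"x": 0, "y": 0.003, "z": 0, "wx": 0, "wy": 0, "wz": 0},
    {"x": 0, "y": 0, "z": 0, "wx": 0, "wy": 0, "wz": 0}
  ]
}}

```text
clock: 19.0
ee_pos: [0.5415, 0.1629, 0.0845]
eef_rot: [0.692, 0.721, 0.001, 0.0]
force: [0.3, -0.5, 0.1]
opening: 0.0
grasp_force: 0.0
```

```bash
python3 knob.py 2>/dev/null
```

```text
19.0 [0.54150398 0.1628605  0.08447621] [ 0.3113297  -0.46876012  0.09180172]
tcp nest [0.0683 0.0397]
side dark knob? 18 [0.0496 0.0308] 0.10011039757581663 theta 1.5800602691419734
```

{"name": "carry_out", "arguments": {
  "commands": [
    {"x": 0, "y": 0.001, "z": 0, "wx": 0, "wy": 0, "wz": 0},
    {"x": 0, "y": 0.001, "z": 0, "wx": 0, "wy": 0, "wz": 0},
    {"x": 0, "y": 0, "z": 0, "wx": 0, "wy": 0, "wz": 0}
  ]
}}

```text
clock: 19.5
ee_pos: [0.5411, 0.164, 0.0844]
eef_rot: [0.693, 0.721, 0.0, 0.0]
force: [0.4, -0.6, 0.5]
opening: 0.0
grasp_force: 0.3
```

{"name": "carry_out", "arguments": {
  "commands": [
    {"x": 0, "y": 0.001, "z": 0, "wx": 0, "wy": 0, "wz": 0},
    {"x": 0, "y": 0.001, "z": 0, "wx": 0, "wy": 0, "wz": 0},
    {"x": 0, "y": 0, "z": 0, "wx": 0, "wy": 0, "wz": 0}
  ]
}}

```text
clock: 19.8
ee_pos: [0.5409, 0.1649, 0.0844]
eef_rot: [0.692, 0.722, -0.001, 0.001]
force: [0.0, -5.9, 0.9]
opening: 0.002
grasp_force: 2.9
```

The stop is reached, with 6 N against the push. Back off in -y, rise and retreat to check.

{"name": "carry_out", "arguments": {
  "commands": [
    {"x": 0, "y": -0.005, "z": 0, "wx": 0, "wy": 0, "wz": 0},
    {"x": 0, "y": -0.015, "z": 0, "wx": 0, "wy": 0, "wz": 0},
    {"x": 0, "y": -0.02, "z": 0.01, "wx": 0, "wy": 0, "wz": 0},
    {"x": 0, "y": -0.02, "z": 0.03, "wx": 0, "wy": 0, "wz": 0},
    {"x": 0, "y": -0.02, "z": 0.04, "wx": 0, "wy": 0, "wz": 0},
    {"x": 0, "y": -0.03, "z": 0.04, "wx": 0, "wy": 0, "wz": 0},
    {"x": 0, "y": -0.04, "z": 0.02, "wx": 0, "wy": 0, "wz": 0},
    {"x": 0, "y": -0.04, "z": 0, "wx": 0, "wy": 0, "wz": 0},
    {"x": 0, "y": -0.04, "z": 0, "wx": 0, "wy": 0, "wz": 0},
    {"x": 0, "y": -0.04, "z": 0, "wx": 0, "wy": 0, "wz": 0},
    {"x": 0, "y": 0, "z": 0, "wx": 0, "wy": 0, "wz": 0},
    {"x": 0, "y": 0, "z": 0, "wx": 0, "wy": 0, "wz": 0}
  ]
}}

```text
clock: 21.0
ee_pos: [0.5403, -0.1052, 0.224]
eef_rot: [0.694, 0.72, 0.0, -0.001]
force: [-0.1, 0.9, -0.6]
opening: 0.0
grasp_force: 0.0
```

```bash
python3 knob.py 2>/dev/null; python3 - <<'E'
from look import *
import glob
c=np.array([.499,.2295]); a=np.radians(-87.63); R=np.array([[np.cos(a),-np.sin(a)],[np.sin(a),np.cos(a)]])
f=sorted(glob.glob("pics/sidek*.npy"))[-1]; P=cloud("side",np.load(f)); L=(P[...,:2]-c)@R
m=(abs(P[...,2]-.054)<.0035)&(abs(L[...,0])<.1)&(abs(L[...,1])<.055)
print(f,cv2.minAreaRect((L[m]*1000).astype(np.float32)),np.linalg.lstsq(np.c_[L[m],np.ones(m.sum())],P[m][:,2],rcond=None)[0])
E
```

```text
21.0 [ 0.5403029  -0.10523183  0.22404888] [-0.13729339  0.85147744 -0.57753011]
tcp nest [0.3362 0.0274]
side dark knob? 6 [0.0467 0.0317] 0.0938594559309287 theta 1.6459435487535217
top dark knob? 17 [0.0523 0.0329] 0.09866768984171603 theta 1.5171790934888976
pics/sidek210.npy ((0.31462860107421875, -0.0904541015625), (92.50984954833984, 161.5494842529297), 89.8753433227539) [ 0.00119787 -0.00429392  0.05424724]
```

View pics/k.png

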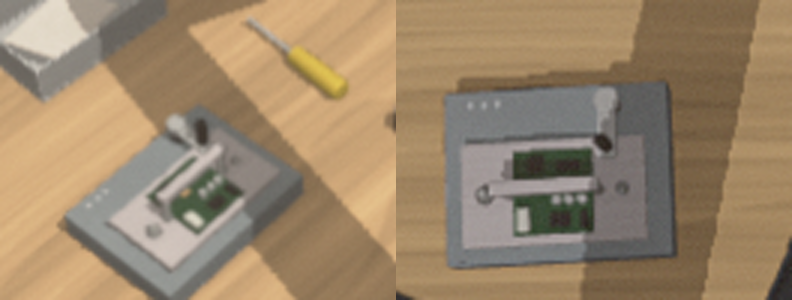

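The latch bar points straight in over the carrier's edge (about 1.5–1.6 rad). The carrier is flush, both pins show in their holes, and the robot is clear of everything.

```bash
python3 -c "
from workcell import env
print(env.job_done())"
```

```text
the job is handed in; nothing more can be done
None
```

The carrier sits flush on both locating pins with the latch swung in against its stop, the gripper is clear of everything, and the job was handed in at about 21 s; no verdict came back.

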